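# Put the date stamp away in the push-to-open drawer

## Task

Put the date stamp away: press the front of the handleless drawer so that it springs ajar, draw it open, and stand the stamp upright on the drawer floor in the empty half beside the ink pad. Then push the drawer in until its latch catches and it stays fully shut by itself, and leave everything else where it is.

Things in the scene. Friction and masses are not known exactly. Their poses are not given: they have to be found in the camera images.
- drawer_unit: low handleless one-drawer unit of pale wood on the robot's right, fixed; drawer front looks roughly to the robot's left (+y). Carcass 170 (its x) x 220 (its y) x 94 mm high. Origin: centre of the carcass underside; z up; the drawer opens along the unit's -x axis. Carcass mouth at x = -85 mm.
- drawer (a joint): drawer travel, m: 0 latched shut, grows opening (end stop 0.115), negative pressed in (solid stop -0.0065). Push-push touch latch: press past about -0.0055 (4 to 6 N), let go, and a sprung ejector throws it out to about 0.043. From there on it slides with 1 N friction and stays put. To shut: push in (up to 6 N) past -0.0055, let go; it springs back to 0 and stays. Short pushes do not switch it.
- front_panel (a point): on the outer (-x) face of the drawer front, mid-width, 70 mm above the worktop; moves with the drawer; axes as drawer_unit. The front is a plain flat board 14 mm thick, 220 mm wide, its lower edge 3 mm and top edge 94 mm above the worktop (level with the carcass top). Latched, an 8 mm shadow gap lies between its back and the carcass.
- front_top (a point): middle of the drawer front's top edge (mid-thickness, mid-width, 94 mm above the worktop); moves with the drawer; axes as drawer_unit. Once ajar, the 14 mm board can be pinched here from above and pulled along -x: the top 39 mm of its back is clear of the drawer's walls, with about 51 mm to the carcass.
- stamp_bay (a point): on the drawer floor, 18.5 mm above the worktop, in the empty half (the unit's +y half, farther from the robot), mid-width, 61 mm behind the front board; moves with the drawer; axes as drawer_unit. The half is 86 mm wide (y), from x = -61 to +86 mm. Side walls rise 36 mm, divider 28 mm, above the floor; 65 mm free under the carcass top. Fully open, the mouth is at x = +62 mm.
- date_stamp: wooden hand stamp standing on the worktop to the robot's left: base block 30 (x) x 46 (y) x 18 mm with a turned round knob about 24 mm across above it, 60 mm high in all, 40 to 80 g. Origin: centre of its underside, z up. (A glass display case, 255 mm high, stands across the back of the worktop from x = 0.63 m on.)
- ink_pad: closed flat tin ink pad, 57 x 87 x 16 mm, lying loose in the other (the unit's -y) half of the drawer. Origin: centre of its underside, z up.
- nib_bowl: small steel bowl of cocoa nibs, 72 mm across, 37 mm high, a bystander on the worktop near the stamp; loose. Origin: centre of its underside.
- ribbon_roll_2: roll of ribbon lying flat, 60 mm across, 16 mm high, a bystander on the worktop near the stamp; loose. Origin: centre of its underside.
- ribbon_roll_1: roll of ribbon lying flat, 65 mm across, 20 mm high, a bystander on the rear of the drawer unit's top; loose. Origin: centre of its underside.
Mind the look-alikes: they are no part of the job. Of the things that look like the date_stamp, the smaller one is meant.

How it is judged:
By the outcome, as a careful person would: the job done as asked, in the order asked, and still so for the second after the job is handed in, with the robot touching nothing.
It also fails if it takes over 67 s, if anything falls off the work surface, if the arm or the gripper's body presses on something with over 40 N, if the wrist force passes 120 N, or if a joint passes its speed limit or range.

## Robot

A 6-joint arm with a two-finger parallel gripper is mounted at the origin on the work surface; the furniture and walls round the work are solid. World frame = base frame: x ahead of the robot, y to its left, z up, the work surface at z = 0. Lengths are in m, angles in rad, forces in N, time in s.
With the tool pointing down it reaches from about 0.325 to 0.85 m from the base axis. Payload 15.5 kg.
Tool frame: the origin (TCP) lies on the centre line of the jaws, within the pads' length; the fingertips stand 19 mm ahead of it and the grasp point (between the pads) is the TCP (ctrl.tcp_to_tips is the distance from the TCP to the fingertips, in m); z points along the fingers, y is the line along which they close (so a half turn about z gives the same grasp; the last joint's range is limited). The gripper opens to 91 mm and grips with 3 to 60 N. Pads are 32 mm wide; open, the fingers measure 118 mm over their backs; the gripper's body (76 mm by 178 mm) begins 60 mm behind the grasp point.
Start: joints at [1.079, 0.494, 1.345, -0, 1.302, -0.096], TCP at [0.241, 0.577, 0.199] pointing down, gripper open.
Joint ranges: [-2.91, 2.91], [-0.82, 2.16], [0.22, 2.67], [-1.22, 4.37], [0.12, 2.79], [-3.08, 3.08]. Speed limits (rad/s): [1.89, 1.89, 2.57, 3.01, 3.01, 3.01].

## Interface

Orientations are given as a unit quaternion [w, x, y, z].
In Python, from plant import ctrl gives the robot as it stands. The module is installed in compiled form; this text tells all that it offers.
- The arm moves only by the tool apply_moves, never from a script. Its argument "commands" is a list of rows, each a list of 2 entries, a list of its own where there are three numbers: the shift along the tool's x, y, z scaled (see below), then the turn, a rotation vector about the tool's x, y, z scaled (see below). In form: [[[tx, ty, tz], [wx, wy, wz]], ...]. A call has 1 to 12 rows; each row shifts and turns the commanded pose from where the row before left it, along the tool's axes as they then stand; what a row does not reach is not made up. The controller multiplies each number of a shift by 0.05 m and each number of a turn by 6 degrees. A row lasts 1/10 s, in which the tool goes at most 50 mm and 8.59 degrees, less where a joint would pass 70% of its speed; a pose out of reach is approached as far as the arm can. A call with a number of a shift or a turn outside -1 to 1 is refused whole. A call with a gripper value outside its range is refused whole. "hand" is the closure, from -1 (fully open) to 1 (shut), set as the call begins (left out, the last holds). The fingers move at their own pace and stop on an object; "squeeze" is the grip in N (left out, the last holds). Time passes only in rows, so rows that do not move let the fingers close. It gives the time, the measured TCP pose, the force, the opening and the grip force at its end, in the units of the state.
- ctrl.read_state(): the state, without advancing time (a new reading comes with each control period).
- ctrl.get_image(name): name is "scene" or "side" or "wrist"; returns a dict with "pixels" (384x512x3 uint8, blue, green, red), "range_z" (384x512 float32, m along the optical axis (not along the pixel's ray), 0 where there is no reading), "vertical_fov" (degrees; the focal length in pixels is half the picture's height over the tangent of half this angle, whatever the lens; pixels are square), "cx", "cy" (the principal point, pixels), "k1" (the pictures are not rectified: a ray, as slopes to the right and down, at radius r is drawn at 1 + k1 r^2 times it, then the intrinsics apply), "extrinsics" (4x4, takes a point from camera to world coordinates). Camera axes: x right, y down, z forward; pixel columns grow to the right and rows downward; lengths in m; the calibration is good to about 2 mm. A picture is of the moment at which its call begins.
- ctrl.close_job(): hands the job in; it is judged then, once.
The state is a dict: "clock": time; "q": joint angles; "joint_vel": joint speeds; "tau": joint torques, N m; "tool_pos": TCP position; "orientation": TCP orientation; "wrist_force": force on the tool from outside, world axes, zero at the start; "moment": the same for the moment, N m; "opening": finger opening in m; "gripper_force": force on a finger pad.
Only numpy, scipy, OpenCV 4.12 (cv2) and the standard library are available. Lean on these libraries where they do the work, as an engineer would, in place of code of your own. Each camera call takes 0.05 s, during which the arm holds its last target. There are 200 camera calls.

## Working session

There is one attempt and no reset: what is moved stays moved. The work goes in short steps, Python scripts to look and compute and a tool call to move; the robot and the scene stay as the last step left them, time stands still between calls to the robot, and variables do not carry over. Pictures are saved under pics/ and viewed, at most 10 in all, crops included, and the job is handed in when it is done.

Besides the shell and the picture viewer there is one more tool, called after "Request:" as a command line: name --argument value ..., lists and objects as JSON in quotes. apply_moves: Moves the arm, as the interface text tells. Shifts and turns lie within -1 to 1; 1 stands for 0.05 m of shift or 6 degrees of turn. Its arguments: {"type":"object","properties":{"commands":{"type":"array"},"hand":{"type":"number"},"squeeze":{"type":"number"}},"required":["commands"]}

```bash
mkdir -p pics
cat > h.py <<'E'
import numpy as np, cv2
from plant import ctrl
from scipy.spatial.transform import Rotation as R
def grab(n):
    im=ctrl.get_image(n); np.savez(f'{n}.npz',**im); return im
def load(n): return dict(np.load(f'{n}.npz'))
def K(im):
    h,w=im['range_z'].shape; f=h/2/np.tan(np.radians(float(im['vertical_fov']))/2)
    return np.array([[f,0,float(im['cx'])],[0,f,float(im['cy'])],[0,0,1]]),np.array([float(im['k1']),0,0,0])
def pts(im,uv):
    k,d=K(im); uv=np.array(uv,float).reshape(-1,1,2)
    n=cv2.undistortPoints(uv,k,d)[:,0]; 
    z=np.array([im['range_z'][int(round(v)),int(round(u))] for u,v in uv[:,0]])
    c=np.c_[n*z[:,None],z]; E=im['extrinsics']; return c@E[:3,:3].T+E[:3,3]
def cloud(im):
    h,w=im['range_z'].shape; u,v=np.meshgrid(np.arange(w),np.arange(h))
    return pts(im,np.c_[u.ravel(),v.ravel()]).reshape(h,w,3)
def st():
    s=ctrl.read_state(); print(s['clock'],np.round(s['tool_pos'],4),np.round(R.from_quat(np.roll(s['orientation'],-1)).as_matrix(),3).tolist(),np.round(s['wrist_force'],1),s['opening'],s['gripper_force'])
    return s
E
python3 - <<'E'
from h import *
st()
a=grab('scene');b=grab('side')
cv2.imwrite('pics/scene.png',cv2.resize(a['pixels'],(800,600)));cv2.imwrite('pics/side.png',cv2.resize(b['pixels'],(800,600)))
E
```

```text
0.0 [0.2408 0.5763 0.1982] [[-0.923, 0.386, -0.001], [0.386, 0.923, -0.001], [0.0, -0.001, -1.0]] [-0.2  0.4 -0.3] 0.09115385394517234 0.0
```

View pics/scene.png

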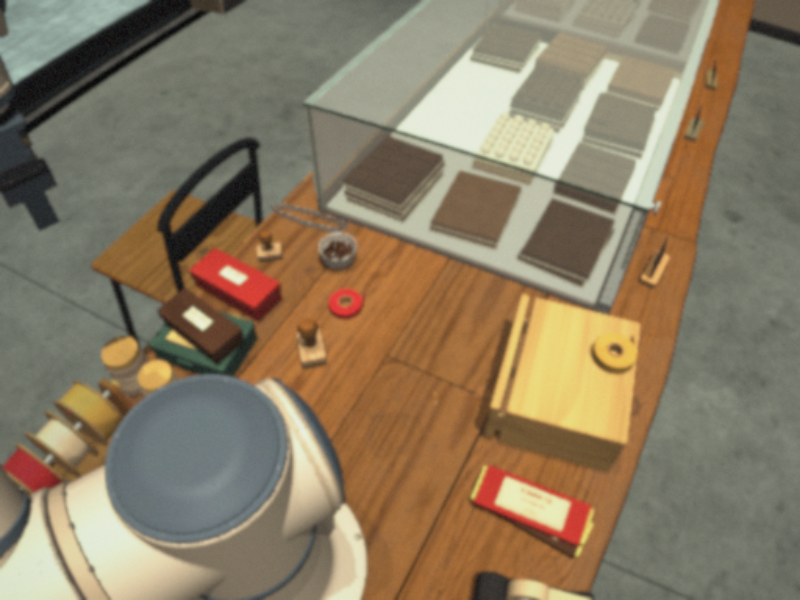

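View pics/side.png

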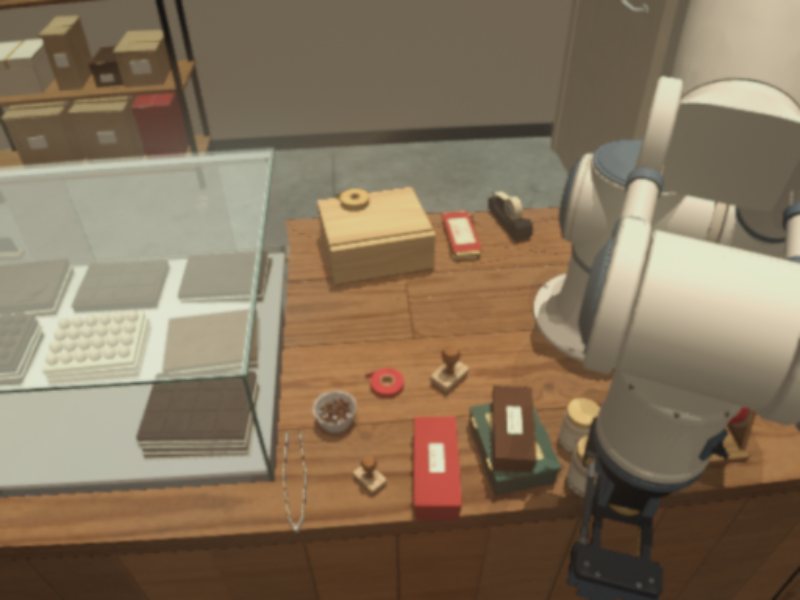

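The scene and side views show two stamps: A at scene (310,345) / side (450,372), and B at scene (268,248) / side (370,475). B looks smaller. I'll measure both, along with the drawer unit, and crop B to confirm it.

Run:
```python
from h import *
a=load('scene');b=load('side')
for n,im,rois in (('scene',a,{'A':(295,310,330,370),'B':(252,228,288,264),'bowl':(312,225,362,275),'roll2':(322,282,370,322),'unit':(480,285,650,475)}),('side',b,{'A':(428,342,472,394),'B':(350,452,390,496),'bowl':(306,385,362,440),'redbox':(405,410,470,525),'unit':(310,180,445,285)})):
    P=cloud(im)
    for k,(u0,v0,u1,v1) in rois.items():
        p=P[int(v0*.64):int(v1*.64),int(u0*.64):int(u1*.64)].reshape(-1,3)
        p=p[(p[:,2]>0.007)&(p[:,2]<.2)&(p[:,0]>.1)&(p[:,0]<.7)]
        if len(p)<5: print(n,k,'none',len(p));continue
        print(n,k,len(p),'min',p.min(0).round(3),'max',p.max(0).round(3),'p98z',np.percentile(p[:,2],98).round(4))
        if k in'AB':
            for lo,hi in((.012,.022),(.035,.08)):
                q=p[(p[:,2]>lo)&(p[:,2]<hi)]
                if len(q)>3: print('   ',lo,len(q),q[:,:2].mean(0).round(4),cv2.minAreaRect(q[:,:2].astype(np.float32)))
        if k=='unit':
            q=p[abs(p[:,2]-.094)<.006]; print('  top',cv2.minAreaRect(q[:,:2].astype(np.float32)),np.median(q[:,2]))
c=np.hstack([cv2.resize(a['pixels'][135:245,145:245],(400,440),interpolation=2),cv2.resize(b['pixels'][210:330,210:320],(400,440),interpolation=2)])
cv2.imwrite('pics/crop1.png',c)
```

```text
scene A 449 min [0.292 0.097 0.008] max [0.361 0.164 0.083] p98z 0.0798
    0.012 80 [0.314  0.1192] ((0.3236057162284851, 0.12731970846652985), (0.05500824376940727, 0.04087301716208458), 41.07058334350586)
    0.035 155 [0.3235 0.127 ] ((0.32610657811164856, 0.12929695844650269), (0.02804736979305744, 0.029946448281407356), 77.29796600341797)
scene B 195 min [0.456 0.299 0.007] max [0.506 0.35  0.059] p98z 0.0583
    0.012 100 [0.478  0.3227] ((0.48040854930877686, 0.3241533935070038), (0.033823806792497635, 0.042225874960422516), 39.04421615600586)
    0.035 64 [0.478  0.3208] ((0.4795164167881012, 0.32271918654441833), (0.019900010898709297, 0.023584214970469475), 6.571709156036377)
scene bowl 468 min [0.495 0.165 0.007] max [0.611 0.291 0.039] p98z 0.0357
scene roll2 276 min [0.41  0.101 0.007] max [0.47  0.161 0.018] p98z 0.016
scene unit 8690 min [ 0.246 -0.375  0.007] max [ 0.635 -0.141  0.115] p98z 0.1113
  top ((0.43506577610969543, -0.2632811665534973), (0.22266271710395813, 0.1926966905593872), 9.070357322692871) 0.09303963205378896
side A 423 min [0.293 0.113 0.007] max 
[... 319 characters left out ...]
in [0.457 0.311 0.007] max [0.505 0.357 0.062] p98z 0.0599
    0.012 164 [0.4797 0.3352] ((0.48002710938453674, 0.3295060098171234), (0.02946101687848568, 0.047054070979356766), 37.762062072753906)
    0.035 93 [0.4795 0.3328] ((0.48096469044685364, 0.3305230140686035), (0.02095227874815464, 0.024160541594028473), 62.82770538330078)
side bowl 512 min [0.494 0.171 0.007] max [0.564 0.242 0.04 ] p98z 0.0373
side redbox 1826 min [0.336 0.244 0.007] max [0.418 0.409 0.05 ] p98z 0.0489
side unit 3605 min [ 0.269 -0.369  0.007] max [ 0.557 -0.145  0.115] p98z 0.1114
  top ((0.43507999181747437, -0.2577821612358093), (0.21695660054683685, 0.20038601756095886), 8.869071960449219) 0.09303488991014497
```

View pics/crop1.png

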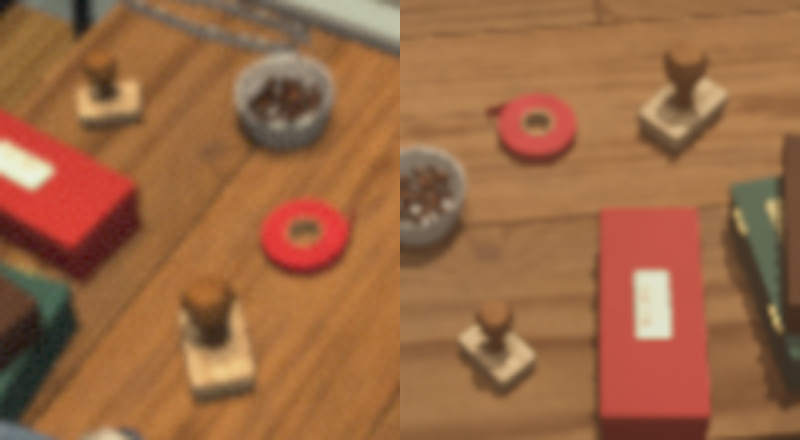

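The small stamp B, upper-left in the left crop at (105,90) and lower-left in the right crop at (495,345), is 60 mm high with a 30x46 mm base at about (0.480, 0.327). A, at (215,340) in the left crop and (685,95) in the right, is 80 mm high and about 55 mm long, so B is the one meant. Next I fit the drawer's front plane and work out the first move.

```bash
cat >> h.py <<'E'
def to(p,yaw):  # yaw (deg) of tool y; tool pointing down
    s=st(); M=R.from_quat(np.roll(s['orientation'],-1)).as_matrix()
    d=M.T@(np.array(p)-s['tool_pos']); y=np.radians(yaw)
    T=np.c_[[np.sin(y),-np.cos(y),0],[np.cos(y),np.sin(y),0],[0,0,-1]]
    T2=T*np.array([-1,-1,1]); 
    w=min((R.from_matrix(M.T@t).as_rotvec() for t in(T,T2)),key=np.linalg.norm)
    print('shift units(old axes)',(d/.05).round(2),'after-turn axes',((R.from_rotvec(w).as_matrix().T@d)/.05).round(2),'turn units',(np.degrees(w)/6).round(2))
E
python3 - <<'E'
from h import *
b=load('side');a=load('scene');P=cloud(b)
p=P[120:182,200:285].reshape(-1,3); q=p[(p[:,2]>.025)&(p[:,2]<.08)&(abs(p[:,1]+.165)<.04)]
l=cv2.fitLine(q[:,:2].astype(np.float32),cv2.DIST_HUBER,0,.01,.01).ravel();print(len(q),'front line',l,'x range',q[:,0].min(),q[:,0].max(),np.degrees(np.arctan2(l[1],l[0])), 'y at x=.42',l[3]+(.42-l[2])*l[1]/l[0])
for im in(a,b):
    P=cloud(im).reshape(-1,3);q=P[(abs(P[:,2]-.0935)<.004)&(P[:,0]>.28)&(P[:,0]<.6)&(P[:,1]<-.1)&(P[:,1]>-.42)]
    print(cv2.minAreaRect(q[:,:2].astype(np.float32)), [np.percentile(q[:,:2]@np.array(d),[.5,99.5]).round(4).tolist() for d in((np.cos(.157),np.sin(.157)),(-np.sin(.157),np.cos(.157)))])
to([.409,-.09,.2],99)
E
```

```text
884 front line [ 0.9885035   0.15119784  0.44196206 -0.16257429] x range 0.3151397049734267 0.536336036547803 8.696349 y at x=.42 -0.16593353
((0.4350678324699402, -0.26311060786247253), (0.2227596789598465, 0.19220367074012756), 9.0225830078125) [[0.2785, 0.4968], [-0.4226, -0.2329]]
((0.43507999181747437, -0.2577821612358093), (0.21695660054683685, 0.20038601756095886), 8.869071960449219) [[0.2823, 0.4971], [-0.4182, -0.2261]]
0.1 [0.2408 0.5764 0.1983] [[-0.923, 0.386, -0.001], [0.386, 0.923, -0.001], [0.0, -0.001, -1.0]] [-0.   0.1 -1. ] 0.09118870318053617 0.0Traceback (most recent call last):
  File "<stdin>", line 8, in <module>
  File "h.py", line 26, in to
    w=min((R.from_matrix(M.T@t).as_rotvec() for t in(T,T2)),key=np.linalg.norm)
  File "h.py", line 26, in <genexpr>
    w=min((R.from_matrix(M.T@t).as_rotvec() for t in(T,T2)),key=np.linalg.norm)
           ~~~~~~~~~~~~~^^^^^^^
  File "scipy/spatial/transform/_rotation.pyx", line 1143, in scipy.spatial.transform._rotation.Rotation.from_matrix
ValueError: Non-positive determinant (left-handed or null coordinate frame) in rotation matrix 0: [[-8.51003542e-01  5.25159930e-01 -1.36851372e-04]
 [ 5.25159505e-01  8.51003135e-01  1.07612829e-03]
 [-6.81600405e-04 -8.43920189e-04  9.99999412e-01]].
```

```bash
sed -i 's/T=np.c_\[\[np.sin(y),-np.cos(y),0\]/T=np.c_[[-np.sin(y),np.cos(y),0]/' h.py
python3 -c "
from h import *
to([.409,-.09,.2],98.8)"
```

```text
0.1 [0.2408 0.5764 0.1983] [[-0.923, 0.386, -0.001], [0.386, 0.923, -0.001], [0.0, -0.001, -1.0]] [-0.   0.1 -1. ] 0.09118870318053617 0.0
shift units(old axes) [ -8.24 -11.    -0.02] after-turn axes [ -1.29 -13.69  -0.03] turn units [-0.01 -0.   -5.25]
```

Request:
apply_moves --commands '[[[-0.55,-0.75,0],[0,0,0]],[[-0.6,-0.8,0],[0,0,0]],[[-0.6,-0.8,0],[0,0,0]],[[-0.6,-0.8,0],[0,0,0]],[[-0.6,-0.8,0],[0,0,0]],[[-0.6,-0.8,0],[0,0,0]],[[-0.6,-0.8,0],[0,0,0]],[[-0.6,-0.8,0],[0,0,0]],[[-0.6,-0.8,0],[0,0,0]],[[-0.6,-0.8,0],[0,0,0]],[[-0.6,-0.8,0],[0,0,-0.5]],[[-0.4,-0.7,0],[0,0,-1]]]' --hand 1 --squeeze 20

```text
clock: 1.3
tool_pos: [0.3817, 0.0052, 0.1989]
orientation: [0.0, 0.118, 0.993, -0.0]
wrist_force: [1.0, 0.5, 0.3]
opening: 0.0009
gripper_force: 0.0
```

```bash
python3 -c "
from h import *
to([.409,-.09,.076],98.8)"
```

```text
1.3 [0.3817 0.0052 0.1989] [[-0.972, 0.235, 0.001], [0.235, 0.972, -0.0], [-0.001, -0.0, -1.0]] [1.  0.5 0.3] 0.0009305618283216178 0.0
shift units(old axes) [-0.98 -1.72  2.46] after-turn axes [-0.25 -1.97  2.46] turn units [-0.    0.01 -3.73]
```

Request:
apply_moves --commands '[[[0,0,0.6],[0,0,-1]],[[0,0,0.6],[0,0,-1]],[[0,0,0.6],[0,0,-1]],[[0,-0.5,0.6],[0,0,-0.7]],[[0,-0.5,0],[0,0,0]],[[0,0,0],[0,0,0]]]'

```text
clock: 1.9
tool_pos: [0.3872, -0.0437, 0.078]
orientation: [-0.001, -0.074, 0.997, 0.0]
wrist_force: [0.0, 0.1, 0.0]
opening: 0.0007
gripper_force: 0.0
```

```bash
python3 -c "
from h import *
to([.4083,-.094,.074],98.8)
to([.4173,-.1515,.074],98.8)"
```

```text
1.9 [ 0.3872 -0.0437  0.078 ] [[-0.989, -0.147, -0.001], [-0.147, 0.989, 0.0], [0.001, 0.0, -1.0]] [0.  0.1 0. ] 0.0006953067172828823 0.0
shift units(old axes) [-0.27 -1.06  0.08] after-turn axes [-0.26 -1.06  0.08] turn units [ 0.   -0.01 -0.06]
1.9 [ 0.3872 -0.0437  0.078 ] [[-0.989, -0.147, -0.001], [-0.147, 0.989, 0.0], [0.001, 0.0, -1.0]] [0.  0.1 0. ] 0.0006953067172828823 0.0
shift units(old axes) [-0.28 -2.22  0.08] after-turn axes [-0.27 -2.22  0.08] turn units [ 0.   -0.01 -0.06]
```

Request:
apply_moves --commands '[[[-0.27,-0.8,0.08],[0,0,-0.06]],[[0,-0.8,0],[0,0,0]],[[0,-0.4,0],[0,0,0]],[[0,-0.08,0],[0,0,0]],[[0,-0.04,0],[0,0,0]],[[0,-0.04,0],[0,0,0]]]'

```text
clock: 2.5
tool_pos: [0.4163, -0.1456, 0.0749]
orientation: [-0.0, -0.078, 0.997, 0.0]
wrist_force: [-0.3, -0.4, -0.8]
opening: 0.0002
gripper_force: 0.0
```

Request:
apply_moves --commands '[[[0,-0.06,0],[0,0,0]],[[0,-0.06,0],[0,0,0]],[[0,-0.04,0],[0,0,0]],[[0,0,0],[0,0,0]]]'

```text
clock: 2.9
tool_pos: [0.4181, -0.1547, 0.0748]
orientation: [0.0, -0.077, 0.997, -0.0]
wrist_force: [-0.3, 0.4, -0.3]
opening: 0.0007
gripper_force: 0.0
```

Request:
apply_moves --commands '[[[0,-0.05,0],[0,0,0]],[[0,-0.05,0],[0,0,0]],[[0,0,0],[0,0,0]]]'

```text
clock: 3.2
tool_pos: [0.4186, -0.1595, 0.0747]
orientation: [-0.0, -0.077, 0.997, 0.0]
wrist_force: [0.5, 2.6, -0.3]
opening: 0.0004
gripper_force: 1.3
```

Request:
apply_moves --commands '[[[0,-0.05,0],[0,0,0]],[[0,-0.04,0],[0,0,0]],[[0,0,0],[0,0,0]]]'

```text
clock: 3.5
tool_pos: [0.4193, -0.1639, 0.0747]
orientation: [-0.0, -0.077, 0.997, 0.0]
wrist_force: [0.3, 3.4, 0.2]
opening: 0.0008
gripper_force: 1.5
```

Request:
apply_moves --commands '[[[0,-0.03,0],[0,0,0]],[[0,0,0],[0,0,0]]]'

```text
clock: 3.7
tool_pos: [0.4193, -0.1647, 0.0747]
orientation: [-0.0, -0.077, 0.997, 0.001]
wrist_force: [0.5, 10.6, 1.1]
opening: 0.0002
gripper_force: 4.4
```

Request:
apply_moves --commands '[[[0,1,0],[0,0,0]],[[0,1,0],[0,0,0]],[[0,0,-0.4],[0,0,0]],[[0,0,-0.4],[0,0,0]]]' --hand -0.1

```text
clock: 4.1
tool_pos: [0.4037, -0.0653, 0.1152]
orientation: [-0.001, -0.079, 0.997, 0.0]
wrist_force: [0.2, -1.3, 0.6]
opening: 0.0295
gripper_force: 0.0
```

Run:
```python
from h import *
st()
b=grab('side');a=grab('scene')
n=np.array([-.154,.988]);t=np.array([.988,.154])
for im in(a,b):
    P=cloud(im).reshape(-1,3);q=P[(abs(P[:,2]-.0935)<.003)&(P[:,0]>.28)&(P[:,0]<.6)&(P[:,1]<-.05)&(P[:,1]>-.42)]
    s=q[:,:2]@n; print(np.histogram(s,bins=np.arange(-.43,-.15,.01)))
    w=q[s>-.215]; print('front top',len(w), np.percentile(w[:,:2]@t,[1,99]).round(4),np.percentile(w[:,:2]@n,[2,50,98]).round(4))
cv2.imwrite('pics/s2.png',cv2.resize(a['pixels'][160:320,280:440],(600,600),interpolation=2))
```

```text
4.1 [ 0.4037 -0.0653  0.1152] [[-0.988, -0.157, -0.001], [-0.157, 0.988, 0.0], [0.001, 0.0, -1.0]] [ 0.2 -1.3  0.6] 0.02952836318004866 0.0
(array([ 78, 252, 245, 234, 235, 235, 246, 307, 331, 330, 320, 326, 329,
       328, 319, 322, 318, 247,   0,   0,   0,   0,  34, 263,  56,   0,
         0,   0]), array([-0.43, -0.42, -0.41, -0.4 , -0.39, -0.38, -0.37, -0.36, -0.35,
       -0.34, -0.33, -0.32, -0.31, -0.3 , -0.29, -0.28, -0.27, -0.26,
       -0.25, -0.24, -0.23, -0.22, -0.21, -0.2 , -0.19, -0.18, -0.17,
       -0.16, -0.15]))
front top 353 [0.2812 0.458 ] [-0.2011 -0.1944 -0.1881]
(array([ 0, 20, 21, 26, 24, 34, 37, 56, 55, 48, 58, 66, 63, 69, 53, 55, 59,
       52, 12,  0,  0,  0,  0, 57, 78,  0,  0,  0]), array([-0.43, -0.42, -0.41, -0.4 , -0.39, -0.38, -0.37, -0.36, -0.35,
       -0.34, -0.33, -0.32, -0.31, -0.3 , -0.29, -0.28, -0.27, -0.26,
       -0.25, -0.24, -0.23, -0.22, -0.21, -0.2 , -0.19, -0.18, -0.17,
       -0.16, -0.15]))
front top 135 [0.287  0.4984] [-0.1975 -0.1889 -0.1816]
```

View pics/s2.png

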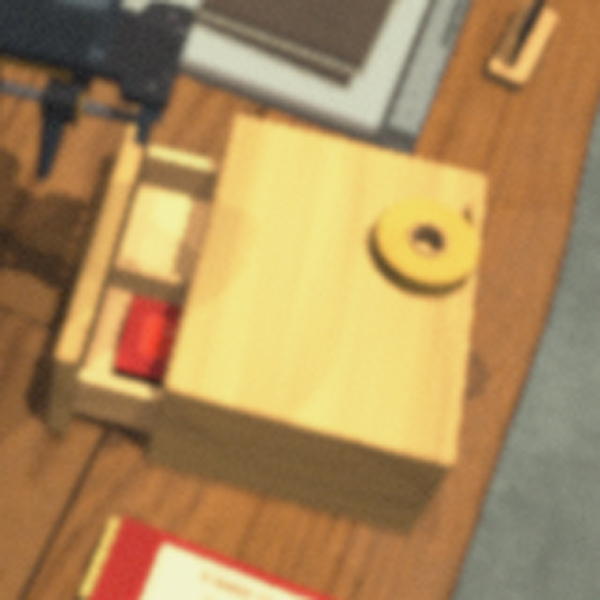

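The crop shows the drawer sprung ajar: the front board runs from (130,130) to (65,360), the empty half is at (155,235), and the red ink pad is at (145,335). Next I pinch the board's top edge.

```bash
python3 -c "
from h import *
to([.4139,-.1298,.080],98.8)"
```

```text
4.2 [ 0.4057 -0.0668  0.1167] [[-0.988, -0.156, 0.004], [-0.156, 0.988, -0.002], [-0.003, -0.002, -1.0]] [ 0.  -0.1 -0.1] 0.037619368800874284 0.0
shift units(old axes) [ 0.04 -1.27  0.74] after-turn axes [ 0.03 -1.27  0.73] turn units [-0.02  0.03  0.02]
```

Request:
apply_moves --commands '[[[0,0,-0.5],[0,0,0]],[[0,-0.6,0],[0,0,0]],[[0,-0.67,0],[0,0,0]],[[0,0,0],[0,0,0]],[[0,0,0.4],[0,0,0]],[[0,0,0.4],[0,0,0]],[[0,0,0.4],[0,0,0]],[[0,0,0],[0,0,0]]]'

```text
clock: 5.0
tool_pos: [0.4126, -0.1288, 0.0779]
orientation: [-0.002, -0.077, 0.997, 0.001]
wrist_force: [-0.0, -0.2, -0.8]
opening: 0.0499
gripper_force: 0.0
```

Request:
apply_moves --commands '[[[0,0,0],[0,0,0]],[[0,0,0],[0,0,0]],[[0,0,0],[0,0,0]],[[0,0,0],[0,0,0]]]' --hand 1 --squeeze 15

```text
clock: 5.4
tool_pos: [0.4145, -0.1295, 0.0804]
orientation: [0.001, -0.077, 0.997, -0.0]
wrist_force: [-0.2, -0.4, -0.0]
opening: 0.0211
gripper_force: 0.0
```

Request:
apply_moves --commands '[[[0,0,0],[0,0,0]],[[0,0,0],[0,0,0]],[[0,0,0],[0,0,0]],[[0,0.2,0],[0,0,0]],[[0,0.25,0],[0,0,0]],[[0,0.25,0],[0,0,0]],[[0,0.25,0],[0,0,0]],[[0,0.25,0],[0,0,0]],[[0,0.15,0],[0,0,0]],[[0,0.05,0],[0,0,0]],[[0,0,0],[0,0,0]]]'

```text
clock: 6.5
tool_pos: [0.4033, -0.0599, 0.0799]
orientation: [0.0, -0.078, 0.997, -0.0]
wrist_force: [0.4, -0.1, 0.2]
opening: 0.0002
gripper_force: 0.0
```

Run:
```python
from h import *
st()
a=grab('scene')
n=np.array([-.154,.988]);t=np.array([.988,.154])
P=cloud(a).reshape(-1,3);q=P[(abs(P[:,2]-.0935)<.003)&(P[:,0]>.28)&(P[:,0]<.6)&(P[:,1]<0.05)&(P[:,1]>-.42)]
s=q[:,:2]@n; print(np.histogram(s,bins=np.arange(-.26,-.0,.01)))
cv2.imwrite('pics/s3.png',cv2.resize(a['pixels'][120:320,240:440],(600,600),interpolation=2))
```

```text
6.5 [ 0.4033 -0.0599  0.0799] [[-0.988, -0.155, 0.0], [-0.155, 0.988, -0.0], [-0.0, -0.0, -1.0]] [ 0.4 -0.1  0.2] 0.00023909951263762676 0.0
(array([245,   0,   0,   0,   0,  35, 213,  49,   0,   0,   0,   0,   0,
         1,   2,   0,   0,   0,   0,   0,   0,   0,   0,   0,   0]), array([-0.26, -0.25, -0.24, -0.23, -0.22, -0.21, -0.2 , -0.19, -0.18,
       -0.17, -0.16, -0.15, -0.14, -0.13, -0.12, -0.11, -0.1 , -0.09,
       -0.08, -0.07, -0.06, -0.05, -0.04, -0.03, -0.02, -0.01]))
```

View pics/s3.png

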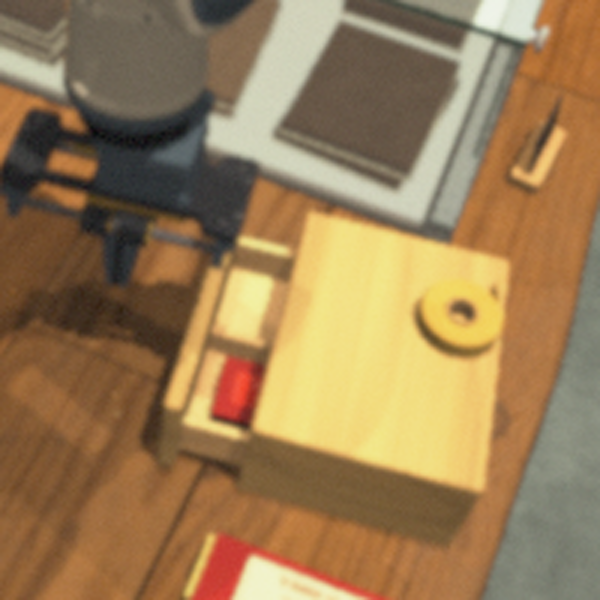

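Run:
```python
from h import *
s=st();tip=s['tool_pos']+[0,0,-.019]
n=np.array([-.154,.988]);t=np.array([.988,.154])
b=grab('side');a=load('scene')
for im in(a,b):
    k,d=K(im);E=np.linalg.inv(im['extrinsics'])
    for p in(tip,s['tool_pos'],[.4139,-.1298,.094],[.4139,-.1298,.061]):
        u=cv2.projectPoints(np.array([p]),cv2.Rodrigues(E[:3,:3])[0],E[:3,3],k,d)[0].ravel();print(u.round(1),((u-[240,120])*3).round())
    C=cloud(im);P=C.reshape(-1,3);L=np.c_[(P[:,:2]-s['tool_pos'][:2])@t,(P[:,:2]-s['tool_pos'][:2])@n,P[:,2]]
    m=(abs(L[:,0])<.05)&(abs(L[:,1])<.06)&(L[:,2]>.03)&(L[:,2]<.15)
    for z in np.arange(.03,.15,.01):
        q=L[m&(L[:,2]>=z)&(L[:,2]<z+.01)]
        if len(q)>2: print(z.round(2),len(q),q.min(0).round(3),q.max(0).round(3))
cv2.imwrite('pics/s4.png',cv2.resize(b['pixels'][100:220,180:340],(800,600),interpolation=2))
```

```text
6.55 [ 0.4034 -0.0603  0.0798] [[-0.988, -0.155, 0.0], [-0.155, 0.988, -0.0], [-0.0, -0.0, -1.0]] [ 0.5 -0.2  0.5] 0.00018539802893877307 0.0
[279.1 217.5] [117. 292.]
[279.4 212.8] [118. 278.]
[308.2 216.8] [205. 290.]
[306.9 224.9] [201. 315.]
0.09 8 [-0.018 -0.008  0.092] [-0.014  0.004  0.099]
0.1 25 [-0.018 -0.012  0.1  ] [0.013 0.007 0.109]
0.11 28 [-0.019 -0.013  0.11 ] [0.009 0.007 0.12 ]
0.12 22 [-0.019 -0.013  0.12 ] [-0.006  0.007  0.13 ]
0.13 31 [-0.021 -0.014  0.13 ] [-0.009  0.01   0.139]
0.14 27 [-0.021 -0.013  0.141] [-0.016  0.01   0.149]
[253.8 183.4] [ 41. 190.]
[253.7 178.6] [ 41. 176.]
[248.4 161.1] [ 25. 123.]
[248.6 169.3] [ 26. 148.]
0.03 3 [-0.015 -0.06   0.033] [ 0.018 -0.058  0.037]
0.04 3 [-0.048 -0.059  0.042] [ 0.014 -0.058  0.048]
0.06 3 [ 0.021 -0.06   0.06 ] [ 0.043 -0.058  0.065]
0.09 12 [-0.012 -0.059  0.091] [0.035 0.009 0.1  ]
0.1 26 [-0.013  0.007  0.101] [0.017 0.012 0.11 ]
0.11 13 [-0.013  0.009  0.11 ] [0.016 0.014 0.115]
```

View pics/s4.png

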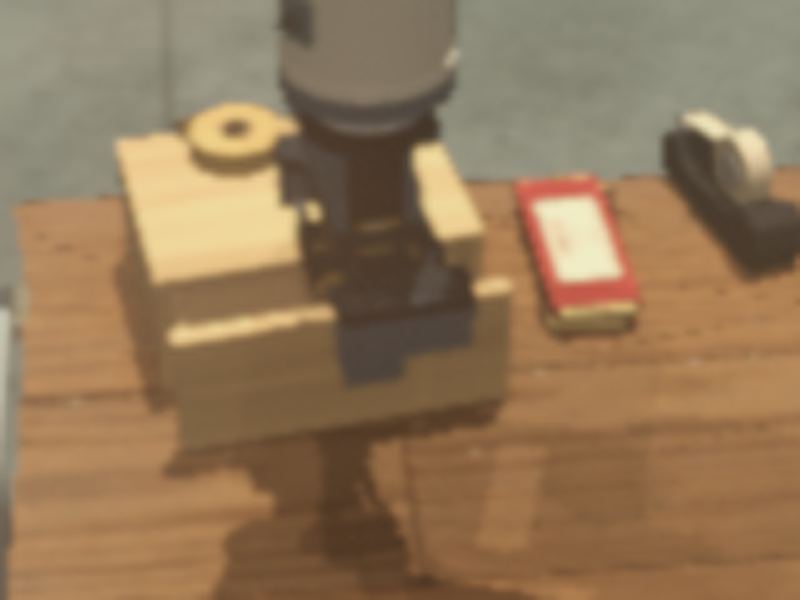

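Run:
```python
from h import *
print(ctrl.tcp_to_tips)
to([.4150,-.1340,.064],98.8)
```

```text
0.019
6.6 [ 0.4034 -0.0604  0.0798] [[-0.988, -0.154, 0.0], [-0.154, 0.988, -0.0], [-0.0, -0.0, -1.0]] [ 0.1 -0.7 -0.9] 0.0007183636718734922 0.0
shift units(old axes) [-0.   -1.49  0.32] after-turn axes [-0.   -1.49  0.32] turn units [-0.    0.    0.01]
```

Request:
apply_moves --commands '[[[0,0,-0.6],[0,0,0]],[[0,0,-0.6],[0,0,0]],[[0,-0.2,0],[0,0,0]],[[0,-0.6,0],[0,0,0]],[[0,-0.69,0],[0,0,0]],[[0,0,0],[0,0,0]],[[0,0,0.5],[0,0,0]],[[0,0,0.5],[0,0,0]],[[0,0,0.4],[0,0,0]],[[0,0,0],[0,0,0]]]' --hand -0.1

```text
clock: 7.6
tool_pos: [0.4132, -0.1333, 0.0677]
orientation: [-0.002, -0.077, 0.997, 0.001]
wrist_force: [-1.0, -0.4, -0.5]
opening: 0.05
gripper_force: 0.0
```

Request:
apply_moves --commands '[[[0,0,0],[0,0,0]],[[0,0,0],[0,0,0]],[[0,0,0],[0,0,0]],[[0,0,0],[0,0,0]],[[0,0,0],[0,0,0]],[[0,0,0],[0,0,0]],[[0,0,0],[0,0,0]]]' --hand 1 --squeeze 20

```text
clock: 8.3
tool_pos: [0.415, -0.1339, 0.0702]
orientation: [0.0, -0.077, 0.997, -0.0]
wrist_force: [-1.3, 1.3, 7.8]
opening: 0.0139
gripper_force: 20.0
```

Request:
apply_moves --commands '[[[0,0.1,-0.02],[0,0,0]],[[0,0.2,0],[0,0,0]],[[0,0.25,0],[0,0,0]],[[0,0.25,0],[0,0,0]],[[0,0.25,0],[0,0,0]],[[0,0.2,0],[0,0,0]],[[0,0.1,0],[0,0,0]],[[0,0.05,0],[0,0,0]],[[0,0,0],[0,0,0]]]'

```text
clock: 9.2
tool_pos: [0.4039, -0.0635, 0.0705]
orientation: [0.0, -0.078, 0.997, 0.0]
wrist_force: [5.7, 1.2, -24.5]
opening: 0.0139
gripper_force: 20.0
```

Request:
apply_moves --commands '[[[0,0,0],[0,0,0]],[[0,0,0],[0,0,0]],[[0,0,0],[0,0,0]],[[0,0,-0.6],[0,0,0]],[[0,0,-1],[0,0,0]],[[0,0.4,-0.6],[0,0,0]],[[0,0.4,-0.2],[0,0,0]]]' --hand -0.3

```text
clock: 9.9
tool_pos: [0.3989, -0.0251, 0.1939]
orientation: [0.002, -0.077, 0.997, -0.001]
wrist_force: [0.7, 0.1, -0.6]
opening: 0.0592
gripper_force: 0.0
```

Run:
```python
from h import *
a=grab('scene')
n=np.array([-.154,.988]);t=np.array([.988,.154])
C=cloud(a);P=C.reshape(-1,3);m=(P[:,0]>.25)&(P[:,0]<.6)&(P[:,1]<0.05)&(P[:,1]>-.42)
q=P[(abs(P[:,2]-.0935)<.003)&m]
s=q[:,:2]@n; w=q[(s>-.2)]
print('front',len(w),np.percentile(w[:,:2]@t,[1,99]).round(4),np.percentile(w[:,:2]@n,[2,50,98]).round(4), 'mouth',s[s<-.2].max())
q=P[(abs(P[:,2]-.0185)<.004)&m];s=q[:,:2]@n;q=q[(s<-.135)&(s>-.25)]
l=q[:,:2]@t; q=q[l>.39]; print('floor t',np.percentile(q[:,:2]@t,[2,98]).round(4))
to([.480,.328,.12],127.8)
```

```text
front 370 [0.2829 0.4926] [-0.1337 -0.1277 -0.1208] mouth -0.2517955724681165
floor t [0.4141 0.4806]
9.95 [ 0.398  -0.0229  0.1939] [[-0.988, -0.154, 0.004], [-0.154, 0.988, -0.0], [-0.004, -0.001, -1.0]] [-1.9 -0.3  0.8] 0.059352246564661884 0.0
shift units(old axes) [-2.69  6.68  1.48] after-turn axes [-5.6   4.54  1.48] turn units [-0.02  0.04 -4.83]
```

Request:
apply_moves --commands '[[[-0.25,0.6,0],[0,0,0]],[[-0.3,0.76,0],[0,0,0]],[[-0.3,0.76,0],[0,0,0]],[[-0.3,0.76,0],[0,0,0]],[[-0.3,0.76,0],[0,0,0]],[[-0.3,0.76,0],[0,0,0]],[[-0.3,0.76,0],[0,0,0]],[[-0.3,0.76,0],[0,0,0]],[[-0.3,0.76,0],[0,0,-0.8]],[[0,0,0],[0,0,-1]],[[0,0,0],[0,0,-1]],[[0,0,0],[0,0,-1]]]'

```text
clock: 11.15
tool_pos: [0.4767, 0.3255, 0.1906]
orientation: [-0.0, -0.275, 0.961, -0.0]
wrist_force: [0.1, 0.3, 0.0]
opening: 0.0594
gripper_force: 0.0
```

Request:
apply_moves --commands '[[[0,0,0],[0,0,-1]],[[0,0,0],[0,0,0]]]'

```text
clock: 11.35
tool_pos: [0.4769, 0.3252, 0.1907]
orientation: [-0.0, -0.324, 0.946, -0.0]
wrist_force: [-0.0, 0.2, 0.3]
opening: 0.0592
gripper_force: 0.0
```

Run:
```python
from h import *
w=grab('wrist');s=ctrl.read_state()
P=cloud(w).reshape(-1,3);m=(abs(P[:,0]-.48)<.06)&(abs(P[:,1]-.325)<.06)
for lo,hi in((.015,.021),(.048,.056),(.056,.064)):
    q=P[m&(P[:,2]>lo)&(P[:,2]<hi)]
    if len(q)>5: print(lo,len(q),cv2.minAreaRect(q[:,:2].astype(np.float32)))
print(P[m&(P[:,2]<.09)][:,2].max())
to([.480,.328,.12],127.8)
cv2.imwrite('pics/w1.png',w['pixels'])
```

```text
0.015 446 ((0.48065185546875, 0.32876884937286377), (0.028251757845282555, 0.04523499682545662), 37.84727096557617)
0.048 110 ((0.4810848534107208, 0.3284938931465149), (0.023951614275574684, 0.024103935807943344), 81.94035339355469)
0.056 197 ((0.48059237003326416, 0.3284308612346649), (0.018521923571825027, 0.0187301654368639), 75.05518341064453)
0.0604781147186077
11.4 [0.4769 0.3252 0.1908] [[-0.793, -0.61, -0.0], [-0.61, 0.793, -0.0], [0.0, -0.0, -1.0]] [ 0.3  0.6 -0.5] 0.05912102206121357 0.0
shift units(old axes) [-0.08  0.01  1.42] after-turn axes [-0.08  0.01  1.42] turn units [-0.   -0.   -0.04]
```

View pics/w1.png

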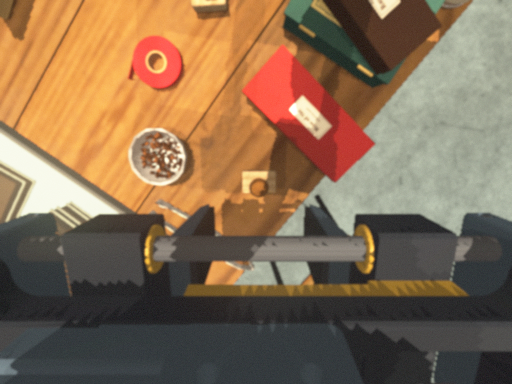

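The wrist view shows the small stamp at (259,184), clear of the red box and the bowl, which confirms (0.4808, 0.3286). The first pinch missed, so I'll check where the fingertips really are before grasping.

Run:
```python
from h import *
s=ctrl.read_state();M=R.from_quat(np.roll(s['orientation'],-1)).as_matrix()
for nm in('side','scene','wrist'):
    P=cloud(grab(nm) if nm!='wrist' else load(nm)).reshape(-1,3);L=(P-s['tool_pos'])@M
    m=(abs(L[:,0])<.03)&(abs(L[:,1])<.07)&(abs(L[:,2])<.06)
    print(nm)
    for z in np.arange(-.06,.06,.01):
        q=L[m&(L[:,2]>=z)&(L[:,2]<z+.01)]
        if len(q)>1: print(z.round(2),len(q),q.min(0).round(3),q.max(0).round(3))
```

```text
side
-0.06 46 [-0.019 -0.04  -0.059] [ 0.009  0.042 -0.05 ]
-0.05 51 [-0.018 -0.036 -0.05 ] [ 0.015  0.042 -0.04 ]
-0.04 58 [-0.019 -0.036 -0.04 ] [ 0.016  0.042 -0.03 ]
-0.03 60 [-0.018 -0.036 -0.029] [ 0.015  0.041 -0.02 ]
-0.02 28 [-0.018 -0.032 -0.02 ] [ 0.005  0.04  -0.012]
scene
-0.06 43 [-0.008 -0.043 -0.06 ] [ 0.021  0.04  -0.05 ]
-0.05 35 [-0.014 -0.041 -0.05 ] [ 0.02   0.039 -0.04 ]
-0.04 36 [-0.014 -0.042 -0.04 ] [ 0.02   0.039 -0.03 ]
-0.03 27 [-0.005 -0.041 -0.03 ] [ 0.021  0.036 -0.02 ]
-0.02 22 [-0.011 -0.039 -0.02 ] [ 0.019  0.035 -0.013]
wrist
-0.06 562 [-0.016 -0.041 -0.06 ] [ 0.019  0.042 -0.05 ]
-0.05 436 [-0.016 -0.039 -0.05 ] [ 0.018  0.041 -0.04 ]
-0.04 337 [-0.016 -0.039 -0.04 ] [ 0.018  0.04  -0.03 ]
-0.03 290 [-0.001 -0.038 -0.03 ] [ 0.018  0.039 -0.02 ]
-0.02 126 [-0.003 -0.036 -0.02 ] [ 0.018  0.037 -0.013]
```

All three cameras put the real fingertips about 12.5 mm behind the reported TCP, not 19 mm ahead of it. That explains the missed pinch, so I'll use tip z = TCP z + 0.0125. For the grasp I put the tips 26 mm up, which is TCP z ≈ 0.0135.

Request:
apply_moves --commands '[[[-0.1,0,0.6],[0,0,0]],[[0,0,0.8],[0,0,0]],[[0,0,0.8],[0,0,0]],[[0,0,0.6],[0,0,0]],[[0,0,0.4],[0,0,0]],[[0,0,0.25],[0,0,0]],[[0,0,0.1],[0,0,0]],[[0,0,0],[0,0,0]]]'

```text
clock: 12.3
tool_pos: [0.4812, 0.3284, 0.0134]
orientation: [-0.0, -0.323, 0.947, -0.0]
wrist_force: [-0.5, -0.2, -0.2]
opening: 0.059
gripper_force: 0.0
```

Request:
apply_moves --commands '[[[0,0,0],[0,0,0]],[[0,0,0],[0,0,0]],[[0,0,0],[0,0,0]],[[0,0,0],[0,0,0]],[[0,0,0],[0,0,0]],[[0,0,0],[0,0,0]],[[0,0,0],[0,0,0]]]' --hand 1 --squeeze 20

```text
clock: 13.0
tool_pos: [0.4813, 0.3284, 0.0135]
orientation: [0.0, -0.323, 0.946, -0.0]
wrist_force: [1.2, -1.0, 5.8]
opening: 0.0227
gripper_force: 20.0
```

Request:
apply_moves --commands '[[[0,0,-0.2],[0,0,0]],[[0,0,-0.6],[0,0,0]],[[0,0,-0.8],[0,0,0]],[[0,0,-0.8],[0,0,0]],[[0,0,-0.6],[0,0,0]],[[0,0,0],[0,0,1]],[[0,0,0],[0,0,1]],[[0,0,0],[0,0,1]],[[0,0,0],[0,0,1]],[[0,0,0],[0,0,0.8]],[[0,0,0],[0,0,0]]]'

```text
clock: 14.1
tool_pos: [0.4808, 0.3284, 0.1638]
orientation: [-0.0, -0.077, 0.997, 0.0]
wrist_force: [-0.2, -0.6, -0.7]
opening: 0.0227
gripper_force: 20.0
```

Run:
```python
from h import *
s=ctrl.read_state();M=R.from_quat(np.roll(s['orientation'],-1)).as_matrix()
P=cloud(grab('side')).reshape(-1,3);L=(P-s['tool_pos'])@M
for lo,hi in((-.013,-.006),(-.006,.012),(.012,.03)):
  q=L[(abs(L[:,0])<.06)&(abs(L[:,1])<.06)&(L[:,2]>lo)&(L[:,2]<hi)]
  print(lo,len(q),q.min(0).round(3) if len(q) else'',q.max(0).round(3) if len(q) else'')
to([.4615,-.1234,.15],98.8)
```

```text
-0.013 2 [-0.007  0.022 -0.007] [-0.002  0.023 -0.006]
-0.006 83 [-0.013  0.009 -0.006] [0.015 0.024 0.012]
0.012 2 [-0.003  0.019  0.014] [0.006 0.02  0.014]
14.15 [0.4809 0.3284 0.1637] [[-0.988, -0.156, -0.0], [-0.156, 0.988, 0.0], [0.0, 0.0, -1.0]] [-0.6 -0.5 -0.3] 0.022660519488976526 20.000549020478502
shift units(old axes) [ 1.79 -8.86  0.27] after-turn axes [ 1.77 -8.87  0.27] turn units [ 0.   -0.    0.03]
```

Request:
apply_moves --commands '[[[0.08,-0.4,0],[0,0,0]],[[0.16,-0.8,0],[0,0,0]],[[0.17,-0.83,0],[0,0,0]],[[0.17,-0.83,0],[0,0,0]],[[0.17,-0.83,0],[0,0,0]],[[0.17,-0.83,0],[0,0,0]],[[0.17,-0.83,0],[0,0,0]],[[0.17,-0.83,0],[0,0,0]],[[0.17,-0.83,0],[0,0,0]],[[0.17,-0.83,0],[0,0,0]],[[0.16,-0.8,0],[0,0,0]],[[0,-0.2,0],[0,0,0]]]'

```text
clock: 15.35
tool_pos: [0.4622, -0.1253, 0.1637]
orientation: [0.0, -0.078, 0.997, -0.0]
wrist_force: [0.6, 0.5, -0.4]
opening: 0.0228
gripper_force: 20.0
```

Request:
apply_moves --commands '[[[0,0,0.2],[0,0,0]],[[0,0,0],[0,0,0]]]'

```text
clock: 15.55
tool_pos: [0.4615, -0.1208, 0.1521]
orientation: [-0.001, -0.078, 0.997, 0.001]
wrist_force: [0.0, 0.8, -0.6]
opening: 0.0227
gripper_force: 20.0
```

Run:
```python
from h import *
w=grab('wrist');a=grab('scene')
n=np.array([-.154,.988]);t=np.array([.988,.154])
for im in(w,a):
    P=cloud(im).reshape(-1,3)
    S=np.c_[P[:,:2]@t,P[:,:2]@n,P[:,2]]
    for nm,lo,hi in(('front/top',.09,.097),('walls',.050,.058),('divider',.043,.049),('floor',.014,.023)):
        q=S[(S[:,0]>.26)&(S[:,0]<.52)&(S[:,1]>-.24)&(S[:,1]<-.11)&(S[:,2]>lo)&(S[:,2]<hi)]
        print(nm,len(q),np.histogram(q[:,0],bins=np.arange(.26,.53,.01))[0],np.histogram(q[:,1],bins=np.arange(-.24,-.1,.01))[0])
to([.4615,-.1234,.030],98.8)
cv2.imwrite('pics/w2.png',np.hstack([cv2.resize(w['pixels'],(400,300)),cv2.resize(a['pixels'][130:280,260:460],(400,300))]))
```

```text
front/top 3167 [  0   0 214 235 222 217 215 199 206 195 172 183 170 168 167 165 153 149
 137   0   0   0   0   0   0   0] [   0    0    0    0    0    0    0    0    0    0  515 2283  369]
walls 1384 [  0   0  13 847 281  19  19  18  18  15  17  14  15  17  17  16  14  15
  10  17   2   0   0   0   0   0] [103 104 102 110 101 110  97  91 100  95 371   0   0]
divider 891 [  0   0   8   3 163  10  10  13  11  13   9  13 294 284   9   9  10   9
   9   9   5   0   0   0   0   0] [ 64  58  62  64  63  67  73  68  67  71 234   0   0]
floor 8293 [  0   0   2   0 938 939 229 143 147 160 138 158 621 354 782 729 752 732
 700 493 182  94   0   0   0   0] [ 913  655  645  664  631  634  645  637  651 1065 1153    0    0]
front/top 398 [ 0  0 20 26 23 21 23 22 21 19 19 20 20 17 18 15 16 16 16 14 15 17 13  7
  0  0] [  0   0   0   0   0   0   0   0   0   0 135 262   1]
walls 311 [  0   1   7 136  19   2   2   2   3   1   1   2   1   4   2   1   1   1
   1   2   2  34  86   0   0   0] [26 29 27 27 27 24 27 23 21 25 50  5  0]
divider 252 [ 0  0  7 67  1  1  1  2  2  1  1  1 54 50  2  1  1  1  2  1  0 25 30  1
  0  0] [18 21 25 20 24 22 24 19 20 18 37  4  0]
floor 1245 [  0   0  12  79   0   0  84  32  22  24  25  21  49   0   0  93 131 125
 128 126 130 126  38   0   0   0] [126 103 104 102 100 101 104  97 102 175 126   5   0]
15.65 [ 0.4619 -0.1205  0.1529] [[-0.988, -0.156, -0.001], [-0.156, 0.988, 0.001], [0.001, 0.001, -1.0]] [-0.2  1.2 -0.1] 0.022619249138208803 20.000013374956325
shift units(old axes) [ 0.01 -0.06  2.46] after-turn axes [ 0.02 -0.06  2.46] turn units [ 0.01 -0.01  0.03]
```

View pics/w2.png

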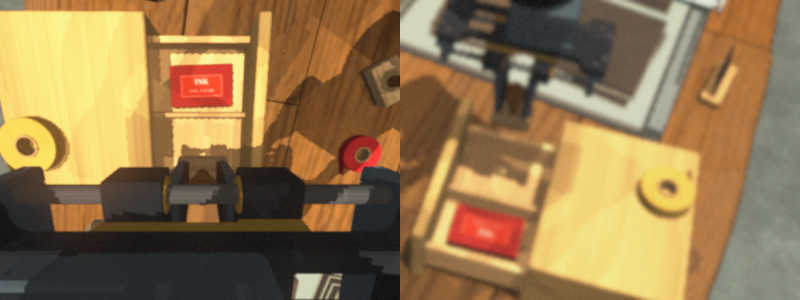

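The wrist half (left) shows the ink pad at (200,85), the divider at (205,115) and the empty half under the gripper. The scene half (right) shows the empty half at (495,160) below the hovering stamp. Lowering it now.

Request:
apply_moves --commands '[[[0,-0.08,0.5],[0,0,0]],[[0,0,0.7],[0,0,0]],[[0,0,0.6],[0,0,0]],[[0,0,0.4],[0,0,0]],[[0,0,0.12],[0,0,0]],[[0,0,0.04],[0,0,0]],[[0,0,0],[0,0,0]]]'

```text
clock: 16.35
tool_pos: [0.4635, -0.1256, 0.036]
orientation: [0.0, -0.078, 0.997, -0.0]
wrist_force: [0.5, 0.3, -0.4]
opening: 0.0228
gripper_force: 20.0
```

Request:
apply_moves --commands '[[[0,0,0.04],[0,0,0]],[[0,0,0.03],[0,0,0]],[[0,0,0],[0,0,0]]]'

```text
clock: 16.65
tool_pos: [0.4631, -0.1259, 0.0321]
orientation: [0.0, -0.077, 0.997, -0.0]
wrist_force: [0.0, 0.7, -0.5]
opening: 0.0224
gripper_force: 20.0
```

Request:
apply_moves --commands '[[[0,0,0.03],[0,0,0]],[[0,0,0],[0,0,0]]]'

```text
clock: 16.85
tool_pos: [0.4635, -0.1262, 0.0312]
orientation: [0.001, -0.077, 0.997, -0.0]
wrist_force: [-2.9, -0.8, 19.4]
opening: 0.0225
gripper_force: 20.0
```

Request:
apply_moves --commands '[[[0,0,-0.01],[0,0,0]],[[0,0,0],[0,0,0]],[[0,0,0],[0,0,0]],[[0,0,0],[0,0,0]],[[0,0,0],[0,0,0]],[[0,0,-0.3],[0,0,0]],[[0,0,-0.6],[0,0,0]],[[0,0,-0.8],[0,0,0]],[[0,0,-0.8],[0,0,0]]]' --hand 0

```text
clock: 17.75
tool_pos: [0.4625, -0.1256, 0.157]
orientation: [-0.001, -0.077, 0.997, 0.0]
wrist_force: [0.4, -0.4, -0.3]
opening: 0.0456
gripper_force: 0.0
```

Run:
```python
from h import *
a=grab('scene');n=np.array([-.154,.988]);t=np.array([.988,.154])
P=cloud(a).reshape(-1,3);S=np.c_[P[:,:2]@t,P[:,:2]@n,P[:,2]]
m=(S[:,0]>.396)&(S[:,0]<.47)&(S[:,1]>-.245)&(S[:,1]<-.145)
for lo,hi in((.03,.042),(.055,.085),(.085,.15)):
    q=S[m&(S[:,2]>lo)&(S[:,2]<hi)]; print(lo,len(q),q.min(0).round(3) if len(q) else '',q.max(0).round(3) if len(q) else '')
# push start: 60mm outside front mid; board mid arm s=-.125 -> face -.118, finger half 13.5
for s in(-.055,):
    p=.389*t+s*n; to([p[0],p[1],.045],98.8)
```

```text
0.03 171 [ 0.422 -0.222  0.03 ] [ 0.453 -0.176  0.042]
0.055 83 [ 0.426 -0.21   0.059] [ 0.446 -0.187  0.079]
0.085 0  
17.8 [ 0.4651 -0.1267  0.1627] [[-0.988, -0.155, 0.006], [-0.155, 0.988, -0.003], [-0.006, -0.003, -1.0]] [ 3.7 -0.4  9. ] 0.04531289916593983 0.0
shift units(old axes) [1.03 2.84 2.34] after-turn axes [1.03 2.83 2.35] turn units [-0.03  0.05  0.02]
```

Request:
apply_moves --commands '[[[0.4,0.9,0],[0,0,0]],[[0.63,0.97,0],[0,0,0]],[[0,0.97,0],[0,0,0]],[[0,0,0.6],[0,0,0]],[[0,0,0.8],[0,0,0]],[[0,0,0.8],[0,0,0]],[[0,-0.3,0.15],[0,0,0]],[[0,-0.4,0],[0,0,0]],[[0,-0.15,0],[0,0,0]],[[0,-0.06,0],[0,0,0]],[[0,-0.06,0],[0,0,0]],[[0,-0.06,0],[0,0,0]]]' --hand 1

```text
clock: 19.0
tool_pos: [0.4033, -0.05, 0.0386]
orientation: [0.0, -0.078, 0.997, -0.0]
wrist_force: [0.4, -0.0, 0.5]
opening: 0.0003
gripper_force: 0.4
```

Run:
```python
from h import *
t=np.array([.988,.154]);n=np.array([-.154,.988]);s=ctrl.read_state();print('s',s['tool_pos'][:2]@n)
p=.389*t-.2273*n; to([p[0],p[1],.045],98.8)
```

```text
s -0.11151577881049436
19.0 [ 0.4033 -0.05    0.0386] [[-0.988, -0.155, 0.0], [-0.155, 0.988, -0.0], [-0.0, -0.0, -1.0]] [ 0.4 -0.   0.5] 0.0002972347502661582 0.4060461599874543
shift units(old axes) [ 0.04 -2.32 -0.13] after-turn axes [ 0.03 -2.32 -0.13] turn units [-0.    0.    0.02]
```

Already in contact, with about 2.3 units left to the solid stop. I'll push smoothly.

Request:
apply_moves --commands '[[[0,-0.1,0],[0,0,0]],[[0,-0.15,0],[0,0,0]],[[0,-0.2,0],[0,0,0]],[[0,-0.22,0],[0,0,0]],[[0,-0.22,0],[0,0,0]],[[0,-0.22,0],[0,0,0]],[[0,-0.22,0],[0,0,0]],[[0,-0.22,0],[0,0,0]],[[0,-0.2,0],[0,0,0]],[[0,-0.15,0],[0,0,0]],[[0,-0.1,0],[0,0,0]],[[0,-0.05,0],[0,0,0]]]'

```text
clock: 20.2
tool_pos: [0.4191, -0.1518, 0.0383]
orientation: [-0.0, -0.077, 0.997, 0.0]
wrist_force: [-0.9, 4.1, 2.9]
opening: 0.0005
gripper_force: 2.2
```

Request:
apply_moves --commands '[[[0,-0.05,0],[0,0,0]],[[0,-0.04,0],[0,0,0]],[[0,-0.03,0],[0,0,0]],[[0,0,0],[0,0,0]]]'

```text
clock: 20.6
tool_pos: [0.42, -0.1574, 0.0383]
orientation: [-0.0, -0.077, 0.997, 0.0]
wrist_force: [-2.4, 2.4, 2.1]
opening: 0.0004
gripper_force: 1.7
```

Request:
apply_moves --commands '[[[0,-0.05,0],[0,0,0]],[[0,-0.04,0],[0,0,0]],[[0,0,0],[0,0,0]]]'

```text
clock: 20.9
tool_pos: [0.4204, -0.1607, 0.0383]
orientation: [-0.0, -0.077, 0.997, 0.001]
wrist_force: [0.9, 16.6, 6.9]
opening: 0.0006
gripper_force: 8.0
```

Request:
apply_moves --commands '[[[0,0.5,0],[0,0,0]],[[0,1,0],[0,0,0]],[[0,0.6,0],[0,0,0]],[[0,0,-0.8],[0,0,0]],[[0,0.5,-1],[0,0,0]],[[0,0.8,-0.5],[0,0,0]],[[0,0.5,0],[0,0,0]],[[0,0,0],[0,0,0]]]'

```text
clock: 21.7
tool_pos: [0.3913, 0.0302, 0.149]
orientation: [0.001, -0.079, 0.997, -0.0]
wrist_force: [-0.6, 0.4, -0.4]
opening: 0.0006
gripper_force: 0.0
```

Run:
```python
from h import *
a=grab('scene');b=grab('side');n=np.array([-.154,.988]);t=np.array([.988,.154])
for im in(a,b):
    P=cloud(im).reshape(-1,3);S=np.c_[P[:,:2]@t,P[:,:2]@n,P[:,2]]
    q=S[(abs(S[:,2]-.0935)<.003)&(S[:,0]>.26)&(S[:,0]<.52)&(S[:,1]>-.26)&(S[:,1]<0)];print(np.histogram(q[:,1],bins=np.arange(-.26,-.1,.005)))
st()
cv2.imwrite('pics/end.png',np.hstack([cv2.resize(a['pixels'],(400,300)),cv2.resize(b['pixels'],(400,300))]))
```

```text
(array([165,  88,   4, 150, 154, 101,   0,   0,   0,   0,   0,   0,   0,
         0,   0,   0,   0,   0,   0,   0,   0,   0,   0,   0,   0,   0,
         0,   0,   0,   0,   0]), array([-0.26 , -0.255, -0.25 , -0.245, -0.24 , -0.235, -0.23 , -0.225,
       -0.22 , -0.215, -0.21 , -0.205, -0.2  , -0.195, -0.19 , -0.185,
       -0.18 , -0.175, -0.17 , -0.165, -0.16 , -0.155, -0.15 , -0.145,
       -0.14 , -0.135, -0.13 , -0.125, -0.12 , -0.115, -0.11 , -0.105]))
(array([26, 39, 12,  6, 21, 40, 29,  5,  0,  0,  0,  0,  0,  0,  0,  0,  0,
        0,  0,  0,  0,  0,  0,  0,  0,  0,  0,  0,  0,  0,  0]), array([-0.26 , -0.255, -0.25 , -0.245, -0.24 , -0.235, -0.23 , -0.225,
       -0.22 , -0.215, -0.21 , -0.205, -0.2  , -0.195, -0.19 , -0.185,
       -0.18 , -0.175, -0.17 , -0.165, -0.16 , -0.155, -0.15 , -0.145,
       -0.14 , -0.135, -0.13 , -0.125, -0.12 , -0.115, -0.11 , -0.105]))
21.8 [0.3915 0.0283 0.1482] [[-0.988, -0.156, 0.001], [-0.156, 0.988, -0.0], [-0.001, -0.001, -1.0]] [ 0.3  0.3 -0.3] 0.00018055338056671667 0.0
```

View pics/end.png

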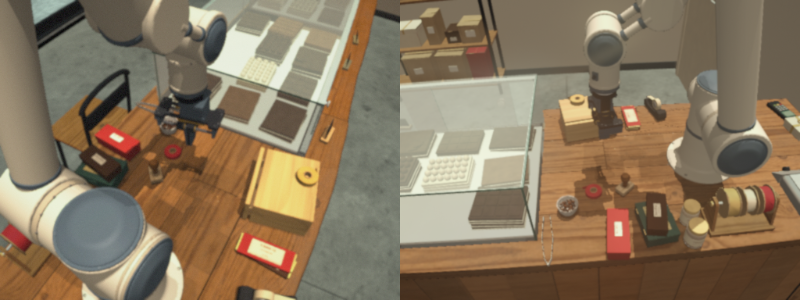

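Both views show the drawer shut with only the shadow gap left (scene (258,185), side (577,125)), the small stamp gone from the worktop, and the other things in place. Handing in.

```bash
python3 -c "
from plant import ctrl
print(ctrl.close_job())"
```

```text
the job is handed in; nothing more can be done
None
```

The job is handed in at about 22 s on the robot's clock: the small date stamp stood upright in the drawer's empty half before I shut it, the drawer stays closed by itself, and nothing else looks moved in the last views.

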